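# Book out the drill jig that hangs behind another

### The arm

A 6-joint arm with a two-finger parallel gripper is mounted at the origin on a cart in front of the work surface, level with it; the furniture and walls round the work are solid. World frame = base frame: x ahead of the robot, y to its left, z up, the work surface at z = 0. Lengths are in mm, angles in degrees, forces in N, time in s.
With the tool pointing down it reaches from about 300 to 850 mm from the base axis. Payload 4.2 kg.
Tool frame: the origin (TCP) lies midway between the tips of the shut fingers; the grasp point (between the pads) lies 19 mm behind it (env.grasp_offset is the distance from the TCP to the grasp point, in mm); z points along the fingers, y is the line along which they close (so a half turn about z gives the same grasp; the last joint's range is limited). The gripper opens to 91 mm and grips with 3 to 60 N. Pads are 32 mm wide; open, the fingers measure 118 mm over their backs; the gripper's body (76 mm by 178 mm) begins 60 mm behind the grasp point.
Start: joints at [67.609, 18.312, 89.639, -0, 72.044, -1.146], TCP at [208.362, 535.941, 174.976] pointing down, gripper open.
Joint ranges: [-177.97, 177.97], [-48.28, 115.42], [12.27, 149.76], [-77.06, 257.06], [2.81, 150.46], [-146.56, 146.56]. Speed limits (degrees/s): [147.25, 147.25, 180, 180, 180, 180].

### API

Orientations are given as [roll, pitch, yaw] about the fixed x, y, z axes, in that order (R = Rz(yaw) Ry(pitch) Rx(roll)).
In Python, from workcell import env, optics gives the robot as it stands. The module is installed in compiled form; this text tells all that it offers.
- The arm moves only by the tool send_rows, never from a script. Its argument "targets" is a list that holds one entry, the list of rows, each a list of 7 numbers: the turn, a rotation vector about the world's x, y, z scaled (see below), then the shift along the world's x, y, z scaled (see below), then the closure, from -1 (fully open) to 1 (shut). In form: [[[rx, ry, rz, x, y, z, gripper], ...]]. A call has 1 to 12 rows; each row shifts and turns the commanded pose from where the row before left it; what a row does not reach is not made up. The controller multiplies each number of a shift by 0.2 m and each number of a turn by pi/2 rad. A row lasts 1/10 s, in which the tool goes at most 50 mm and 8.59 degrees, less where a joint would pass 70% of its speed; a pose out of reach is approached as far as the arm can. A call with a number of a shift or a turn outside -1 to 1 is refused whole. A call with a gripper value outside its range is refused whole. The fingers move at their own pace and stop on an object; "grip_force" is the grip in N (left out, the last holds). Time passes only in rows, so rows that do not move let the fingers close. It gives the time, the measured TCP pose, the force, the opening and the grip force at its end, in the units of the state.
- env.state(): the state, without advancing time (a new reading comes with each control period).
- optics.grab_frame(name): name is "scene" or "top" or "wrist"; returns (picture, depth): 420x560x3 uint8, red, green, blue; 420x560 float32, mm along the optical axis (not along the pixel's ray), 0 where there is no reading.
- optics.camera_info(name): a dict with "camera_matrix" (3x3 intrinsics, pixels), "R" (3x3) and "t" (3): a world point X has camera coordinates R X + t; the wrist camera has in their place "mount" (4x4, takes a point from camera to tool coordinates, whose origin is the TCP and whose axes are the flange's). Camera axes: x right, y down, z forward; pixel columns grow to the right and rows downward; lengths in mm; the calibration is good to about 2 mm. A picture is of the moment at which its call begins: read the wrist's pose just before it. camera_info takes no time and is no camera call.
- env.job_done(): hands the job in; it is judged then, once.
Trained networks look in the newest picture that a camera, given by its name, has taken for a name from the list of things; names that differ only in an ending like _2 or _b are one class to them, and where a whole thing is asked for, a point or a joint stands for the part that bears it (a point fixed in the world has none). Each returns a list of dicts, best first, with "conf" (0 to 1); they miss things now and then, are a little off and sometimes report something else, mostly with a low value. They report only what shows in the picture. A call takes as long as a camera call. They do not tell look-alikes from the thing itself.
- optics.silhouettes(camera, name): "mask" (420x560 bool, what is visible of it) and "at" ([column, row] in pixels, amid what is visible of it).
- optics.place_of(camera, name): "at" ([column, row] in pixels: a listed point, or the origin of a listed thing).
The state is a dict: "time_s": time; "qpos": joint angles; "qvel": joint speeds; "effort": joint torques, N m; "ee_pos": TCP position; "ee_rot": TCP orientation; "force": force on the tool from outside, world axes, zero at the start; "torque": the same for the moment, N m; "gripper_width": finger opening in mm; "gripper_force": force on a finger pad.
Only numpy, scipy, OpenCV 4.12 (cv2) and the standard library are available. Lean on these libraries where they do the work, as an engineer would, in place of code of your own. Each camera call takes 0.05 s, during which the arm holds its last target. There are 200 camera calls.

### The job

The blue drill jig hangs behind the yellow one on the same hook. First move the yellow jig to the empty hook of the other stand, push it back along that hook until it presses firmly but gently (about 10 N, for about a second) on the sprung check-in pad, and leave it hanging there; then take the blue jig off its hook, stand it upright in the black check-out slot, press it down in the same way on the sprung pad inside, and let go. Never ram, force or drop a jig (more than 20 N damages a pad), and leave the other things on the table where they are.

Things in the scene. Friction and masses are not known exactly. Their poses are not given: they have to be found in the camera images.
- full_stand: Grey fixed bench stand that carries both jigs at the start (left or right); origin on the table under the front face of its upright (50 mm wide, 165 mm high); local -x points out along the hook, z up. Base 96 mm wide, 10 mm high, to 88 mm in front. The hook is a level rod 8 mm thick, axis 150 mm up, straight from the upright to x = -0.130; its tip bends up, ending at x = -0.141, top 11 mm above the rod axis
- spare_stand: Grey fixed bench stand whose hook is empty at the start; origin on the table under the front face of its upright (50 mm wide, 165 mm high); local -x points out along the hook, z up. Base 96 mm wide, 10 mm high, to 88 mm in front. The hook is a level rod 8 mm thick, axis 150 mm up, straight from the upright to x = -0.130; its tip bends up, ending at x = -0.141, top 11 mm above the rod axis
- spare_stand_rod (a point): Point on the hook rod's axis 100 mm in front of the upright of spare_stand. Round the rod sits a check-in pad, a sprung rubber disc 32 mm across that faces the hook's tip. At rest its face is 28 to 44 mm in front of the upright: set anew each time and not measured, find it by feel. Spring 7 N/mm from zero, 12 mm travel
- blue_jig: Blue drill jig, to book out: slab 18 mm thick (local x), 44 wide (y), 84 high (22 above, 62 below the origin), flat sides, 0.11 to 0.22 kg. Origin: centre of its 24 mm hanging hole, which runs along x. Hanging, the origin is 8 mm below the rod axis; held 0 to 7 mm above it, the hole clears the upturned tip. Starts on full_stand as the rear one, about 62 mm from the upright.
- yellow_jig: Yellow drill jig, in the way: slab 18 mm thick (local x), 44 wide (y), 84 high (22 above, 62 below the origin), flat sides, 0.11 to 0.22 kg. Origin: centre of its 24 mm hanging hole, which runs along x. Hanging, the origin is 8 mm below the rod axis; held 0 to 7 mm above it, the hole clears the upturned tip. Starts on full_stand as the front one, about 90 mm from the upright; gap to blue 6 to 14 mm.
- slot: Check-out slot: fixed black open-topped pocket on a grey base (90 x 100 mm, 8 mm high); origin on the table under the pocket's centre. Inside 23 mm (local x, for the jig's thickness) by 49 mm (local y, for its width), flared over the top 10 mm to 30 by 56 mm at the rim, which is 50 mm above the table. The jig may stand either way round.
- slot_rim (a point): Centre of the slot's mouth at rim height. Inside lies a sprung rubber pad that bears the jig's bottom; at rest its top is 18 to 32 mm below the rim: set anew each time and not measured, find it by feel. Spring 7 N/mm from zero, 12 mm travel. A fixed stack of clear boxes, 150 mm high, stands between it and the robot: carry over it
- oil_can: red oil can with a brass spout, 56 mm across, 137 mm high, a bystander; origin at the centre of its underside
- carton_white: small white carton 62 x 95 x 50 mm, a bystander; origin at the centre of its underside
- tape_measure: yellow tape measure 37 x 77 x 60 mm, a bystander; origin at the centre of its underside
Things that resemble listed ones, but are neither listed nor needed, are in the scene too. What is shaped like the yellow_jig but turquoise is not meant.

How it is judged (in metres and radians):
On the way, in this order (a step that is already met when the one before it is completed fails the run):
1. the yellow jig, over the spare hook, presses on that stand's check-in pad with more than 5 N for 0.3 s (contact force between yellow_jig and spare_stand_pad above 5 N and x of yellow_jig in the frame of spare_stand below -0.025 m), for 0.3 s.
2. the yellow jig hangs released on the spare hook (x of yellow_jig in the frame of spare_stand between -0.122 and -0.025 m and y of yellow_jig in the frame of spare_stand between -0.012 and 0.012 m and z of yellow_jig in the frame of spare_stand between 0.135 and 0.15 m and angle between yellow_jig's own z axis and vertical below 0.25 rad and contact force between yellow_jig and the fingers below 0.1 N), for 0.2 s.
3. the blue jig, in the slot, presses down on the slot's pad with more than 5 N for 0.3 s (contact force between blue_jig and slot_pad above 5 N), for 0.3 s.
At the end, for the whole second after the job is handed in: Yellow jig hangs at rest on the straight part of the spare hook, origin 0 to 15 mm below the rod axis, leaning under 0.25 rad; blue jig stands at rest in the slot, upright within 0.15 rad, bottom at least 14 mm below the rim, centred within 6 mm; both released (x of yellow_jig in the frame of spare_stand between -0.122 and -0.025 m and y of yellow_jig in the frame of spare_stand between -0.012 and 0.012 m and z of yellow_jig in the frame of spare_stand between 0.135 and 0.15 m and angle between yellow_jig's own z axis and vertical below 0.25 rad and linear speed of each of yellow_jig, blue_jig below 0.02 m/s and angular speed of each of yellow_jig, blue_jig below 0.3 rad/s and x of blue_jig in the frame of slot between -0.006 and 0.006 m and y of blue_jig in the frame of slot between -0.006 and 0.006 m and z of blue_jig in the frame of slot between 0.07 and 0.098 m and angle between blue_jig's own z axis and vertical below 0.15 rad); the robot touches nothing.
It fails at once if a jig presses on a pad with more than 20 N (contact force between yellow_jig and spare_stand_pad above 20 N or contact force between any of yellow_jig, blue_jig and full_stand_pad above 20 N or contact force between blue_jig and slot_pad above 20 N).
It fails at once if a jig is rammed against a stand or the slot with more than 60 N (contact force between any of yellow_jig, blue_jig and spare_stand above 60 N or contact force between any of yellow_jig, blue_jig and full_stand above 60 N or contact force between any of yellow_jig, blue_jig and slot above 60 N).
It fails at once if a bystander (oil can, white carton, tape measure) is moved more than 20 mm (distance of any of oil_can, carton_white, tape_measure from where it was at the start of the episode above 0.02 m).
It also fails if it takes over 67 s, if anything falls off the work surface, if the arm or the gripper's body presses on something with over 40 N, if the wrist force passes 120 N, or if a joint passes its speed limit or range.

## Working session

There is one attempt and no reset: what is moved stays moved. The work goes in short steps, Python scripts to look and compute and a tool call to move; the robot and the scene stay as the last step left them, time stands still between calls to the robot, and variables do not carry over. Pictures are saved under pics/ and viewed, at most 12 in all, crops included, and the job is handed in when it is done.

Besides the shell and the picture viewer there is one more tool, called after "Request:" by a JSON object that holds its "name" and its "arguments". send_rows: Moves the arm, as the interface text tells. Its arguments: {"type":"object","properties":{"targets":{"type":"array"},"grip_force":{"type":"number"}},"required":["targets"]}

```bash
mkdir -p pics; cat > h.py <<'E'
import numpy as np, cv2
from workcell import env, optics
from scipy.spatial.transform import Rotation as Ro
def save(n,im): cv2.imwrite('pics/'+n+'.png',im[:,:,::-1])
def cam(c,s=None):
    i=optics.camera_info(c);K=np.array(i['camera_matrix'])
    if 'mount' in i:
        s=s or env.state();M=np.array(i['mount']);T=np.eye(4);T[:3,:3]=Ro.from_euler('xyz',s['ee_rot'],degrees=True).as_matrix();T[:3,3]=s['ee_pos']
        W=np.linalg.inv(T@M);return K,W[:3,:3],W[:3,3]
    return K,np.array(i['R']),np.array(i['t'])
def cloud(c,d,s=None):
    K,R,t=cam(c,s);v,u=np.mgrid[:d.shape[0],:d.shape[1]]
    P=np.stack([(u-K[0,2])/K[0,0]*d,(v-K[1,2])/K[1,1]*d,d],-1)
    P=(P-t)@R; P[d==0]=np.nan; return P
def ray_z(c,uv,z,s=None):
    K,R,t=cam(c,s);r=R.T@np.linalg.solve(K,[uv[0],uv[1],1]);o=-R.T@t
    return o+r*(z-o[2])/r[2]
E
cat > a.py <<'E'
from h import *
print(env.state(), env.grasp_offset)
ims=[]
for c in ['scene','top']:
    im,d=optics.grab_frame(c);np.savez(c,im=im,d=d);save(c+'0',im)
    P=cloud(c,d)
    for n,z in [('full_stand',0),('spare_stand',0),('spare_stand_rod',150),('blue_jig',142),('yellow_jig',142),('slot',0),('slot_rim',50),('oil_can',0),('carton_white',0),('tape_measure',0)]:
        for q in optics.place_of(c,n)[:3]:
            print(c,n,round(q['conf'],2),np.round(q['at']),np.round(ray_z(c,q['at'],z)))
E
python3 a.py
```

```text
{'time_s': 0.0, 'qpos': array([ 6.76103635e+01,  1.83526573e+01,  8.97073763e+01, -5.49937915e-05,
        7.20449514e+01, -1.14574096e+00]), 'qvel': array([ 0.04307457, -0.03475462, -0.08176475, -0.01769589,  0.01768965,
       -0.05282023]), 'effort': array([-1.62326472e-05, -4.12458229e+01, -2.31975871e+01,  7.28527992e-02,
        4.57566103e-02, -1.32653604e-04]), 'ee_pos': array([208.11745414, 535.38063671, 174.10360308]), 'ee_rot': array([-1.79895035e+02, -2.04696586e-03,  1.58756120e+02]), 'force': array([-0.60536908,  0.07536039, -0.07764671]), 'torque': array([ 0.05554824,  0.02260501, -0.00829606]), 'gripper_force': 0.0, 'gripper_width': 91.33798847848063} 18.8
scene full_stand 0.72 [285. 205.] [579. 176.   0.]
scene spare_stand 0.9 [377. 324.] [ 575. -320.    0.]
scene spare_stand_rod 0.73 [350. 314.] [ 466. -325.  150.]
scene spare_stand_rod 0.49 [395. 285.] [ 610. -315.  150.]
scene blue_jig 0.7 [270. 182.] [523. 167. 142.]
scene yellow_jig 0.75 [260. 185.] [490. 170. 142.]
scene slot 0.81 [337. 264.] [ 592. -101.    0.]
scene slot_rim 0.69 [334. 255.] [579. -98.  50.]
scene oil_can 0.58 [394. 284.] [ 693. -240.    0.]
scene carton_white 0.97 [234. 157.] [543. 460.   0.]
scene tape_measure 0.67 [262. 257.] [418.  31.   0.]
top full_stand 0.62 [240. 217.] [592. 173.   0.]
top full_stand 0.62 [361. 182.] [ 689. -249.    0.]
top full_stand 0.45 [324. 209.] [ 599. -110.    0.]
top spare_stand_rod 0.98 [402. 224.] [ 469. -319.  150.]
top blue_jig 0.54 [235. 219.] [528. 184. 142.]
top yellow_jig 0.72 [266. 206.] [564.  87. 142.]
top yellow_jig 0.48 [234. 225.] [512. 187. 142.]
top slot 0.63 [326. 214.] [ 582. -113.    0.]
top slot_rim 0.68 [325. 209.] [ 578. -107.   50.]
top oil_can 0.75 [364. 183.] [ 686. -260.    0.]
top carton_white 0.93 [155. 240.] [534. 457.   0.]
top tape_measure 0.85 [287. 261.] [426.  31.   0.]
```

```bash
python3 - <<'E'
import cv2
a=cv2.imread('pics/scene0.png');b=cv2.imread('pics/top0.png')
A=cv2.resize(a[120:380,200:460],(600,600),interpolation=3); B=cv2.resize(b[120:320,140:440],(800,533),interpolation=3)
cv2.imwrite('pics/s1.png',A);cv2.imwrite('pics/t1.png',B)
E
```

```text
(no output)
```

View pics/s1.png

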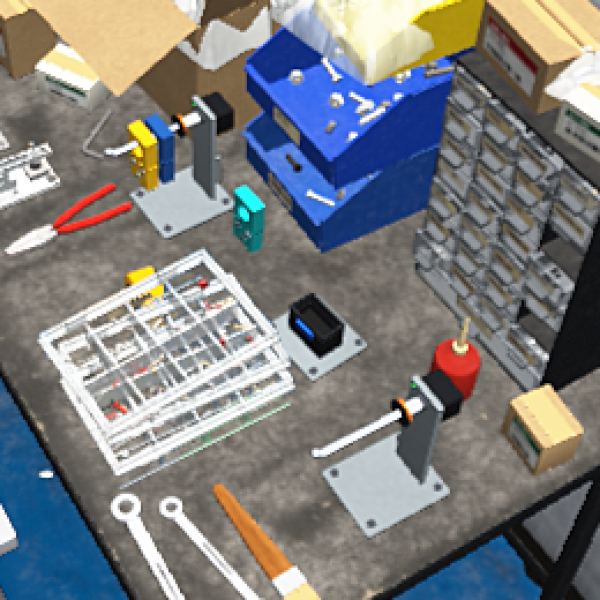

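View pics/t1.png

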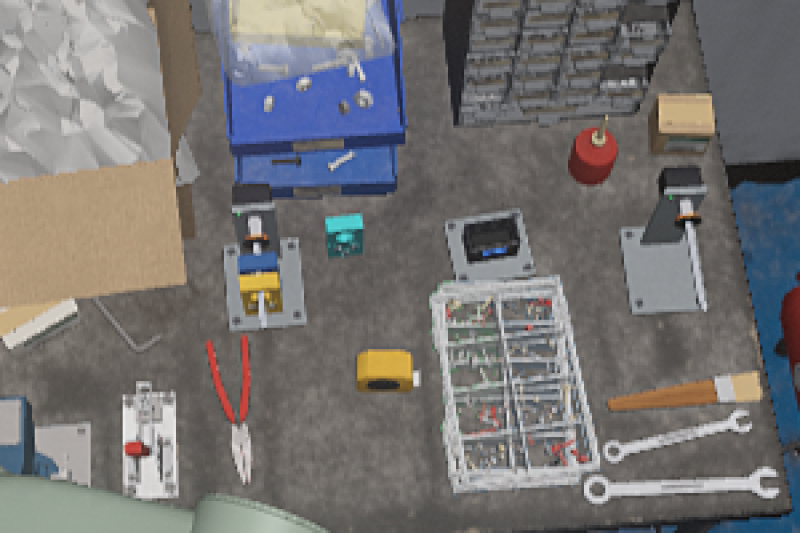

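The jigs hang on the left stand: yellow at s1 (143,155), blue just behind it at (160,148). Look-alikes are the turquoise jig (250,218), the yellow tape measure (145,280) and the blue bins. The empty hook is on the right stand (350,435) and the slot is at (317,325). Yellow is the front jig on the hook, so that is my target.

```bash
cat > m.py <<'E'
from h import *
def meas(c,im,d,s=None):
    P=cloud(c,d,s);hsv=cv2.cvtColor(im,cv2.COLOR_RGB2HSV);H,S,V=[hsv[...,i].astype(int) for i in range(3)]
    def box(m,tag):
        Q=P[m]
        if len(Q)<15: print(tag,len(Q));return
        r=cv2.minAreaRect(Q[:,:2].astype(np.float32));print(c,tag,len(Q),'rect',np.round(r[0],1),np.round(r[1],1),round(r[2],1),'med',np.round(np.median(Q,0),1),'z5-95',np.round(np.percentile(Q[:,2],[5,95]),0))
    X,Y,Z=P[...,0],P[...,1],P[...,2]
    L=(X>400)&(X<640)&(Y>100)&(Y<260);Rr=(X>400)&(X<660)&(Y<-250)&(Y>-400);M=(X>480)&(X<680)&(Y<-40)&(Y>-180)
    with np.errstate(all='ignore'):
        for T,A in (('full',L),('spare',Rr)):
            box(A&(abs(Z-10)<5)&(S<50)&(V>90),T+' base')
            box(A&(abs(Z-150)<12)&(V>150)&(S<60),T+' rod')
            box(A&(Z>135)&(Z<170)&(H<16)&(S>120),T+' disc')
        box(L&(Z>60)&(abs(H-25)<8)&(S>130),'yellow'); box(L&(Z>60)&(abs(H-110)<15)&(S>120),'blue')
        box(L&(Z>152)&(abs(H-25)<8)&(S>130),'yellow top'); box(L&(Z>152)&(abs(H-110)<15)&(S>120),'blue top')
        box(M&(abs(Z-8)<4)&(S<50)&(V>90),'slot base'); box(M&(abs(Z-48)<5),'slot rim')
E
python3 - <<'E'
from m import *
for c in ['scene','top']:
    f=np.load(c+'.npz');meas(c,f['im'],f['d'])
E
```

```text
scene full base 636 rect [516.6 176.5] [152.2 231.2] 88.1 med [548.3 168.9   9.2] z5-95 [ 6. 14.]
scene full rod 83 rect [554.2 182.5] [202.6  68.7] 21.6 med [547.8 173.8 154.3] z5-95 [149. 160.]
full disc 12
scene spare base 1203 rect [ 529.  -326.3] [258.  133.3] 1.8 med [ 531.3 -326.3    9.1] z5-95 [ 6. 14.]
scene spare rod 181 rect [ 504.8 -314.1] [ 35.2 148.5] 82.8 med [ 503.7 -320.2  153.5] z5-95 [149. 161.]
scene spare disc 24 rect [ 573.2 -318.8] [40.  69.4] 82.3 med [ 541.  -330.1  160.6] z5-95 [152. 166.]
scene yellow 260 rect [551.6 213. ] [171.9  48.7] 36.8 med [495.9 160.3 137.8] z5-95 [ 90. 165.]
scene blue 196 rect [565.3 175.5] [102.3  53. ] 1.7 med [522.8 158.1 150.6] z5-95 [ 90. 166.]
scene yellow top 97 rect [552.2 213.2] [171.7  45.4] 35.9 med [499.3 170.8 161.7] z5-95 [154. 166.]
scene blue top 93 rect [534.4 175.5] [39.1 52.7] 4.6 med [523.6 173.9 162.1] z5-95 [156. 167.]
scene slot base 408 rect [ 579.3 -110.6] [199.5 134.8] 0.8 med [ 566.3 -136.2    6.8] z5-95 [ 4. 11.]
scene slot rim 180 rect [ 549.  -125.2] [125.7 115.3] 78.2 med [ 576.2 -111.5   48.4] z5-95
[... 298 characters left out ...]
 z5-95 [ 5. 14.]
top spare rod 95 rect [ 505.1 -323.4] [146.   29.5] 3.3 med [ 504.2 -315.6  154. ] z5-95 [148. 160.]
spare disc 8
top yellow 168 rect [501.6 177.6] [29.4 43.8] 4.5 med [492.5 176.9 158.9] z5-95 [ 98. 169.]
top blue 89 rect [523.  178.4] [19.2 42.5] 2.6 med [522.8 176.5 164. ] z5-95 [158. 169.]
top yellow top 100 rect [500.9 177.6] [25.4 42.7] 1.5 med [496.1 177.1 163. ] z5-95 [154. 169.]
top blue top 89 rect [523.  178.4] [19.2 42.5] 2.6 med [522.8 176.5 164. ] z5-95 [158. 169.]
top slot base 454 rect [ 581.7 -110. ] [196.5 138.8] 0.8 med [ 573.4 -109.     7. ] z5-95 [ 4. 11.]
top slot rim 133 rect [ 552.6 -110.7] [115.6 105.5] 89.9 med [ 577.  -107.4   48.2] z5-95 [43. 52.]
```

Request:
{"name": "send_rows", "arguments": {"targets": [[[0, 0, 0.0236, 0.12, -0.15, 0.07, -1], [0, 0, 0.0236, 0.12, -0.15, 0.07, -1], [0, 0, 0.0236, 0.12, -0.15, 0.07, -1], [0, 0, 0.0236, 0.12, -0.15, 0.07, -1], [0, 0, 0.0236, 0.12, -0.15, 0.07, -1], [0, 0, 0.0236, 0.12, -0.15, 0.07, -1], [0, 0, 0.0236, 0.12, -0.15, 0.07, -1], [0, 0, 0.0236, 0.12, -0.15, 0.05, -1], [0, 0, 0.0236, 0.12, -0.15, 0.05, -1], [0, 0, 0.0236, 0.12, -0.15, 0.05, -1], [0, 0, 0, 0.12, -0.15, 0, -1], [0, 0, 0, 0.06, -0.15, 0, -1]]]}}

```text
time_s: 2.3
ee_pos: [486.1, 174.5, 303.1]
ee_rot: [180.0, 0.1, 180.0]
force: [0.2, -0.0, -0.9]
gripper_width: 90.7
gripper_force: 0.0
```

```bash
python3 - <<'E'
from m import *
print(np.round(optics.camera_info('wrist')['mount'],2).tolist())
s=env.state();print(s['time_s'],s['ee_pos'],s['ee_rot'],s['force'])
im,d=optics.grab_frame('wrist');np.savez('w1',im=im,d=d);save('w1',im)
meas('wrist',im,d,s)
E
```

```text
[[0.0, -0.96, -0.3, 84.55], [1.0, 0.0, 0.0, 0.08], [-0.0, -0.3, 0.96, -209.75], [0.0, 0.0, 0.0, 1.0]]
2.3 [486.09123595 174.51876529 303.05937516] [1.79988128e+02 6.75076954e-02 1.79954909e+02] [ 0.24290014 -0.04098456 -0.92653147]
wrist full base 1867 rect [557.5 178.7] [114.4  95.9] 1.3 med [548.2 162.    9.8] z5-95 [ 7. 12.]
wrist full rod 619 rect [515.3 170. ] [134.9  26.5] 3.0 med [514.  177.9 154.4] z5-95 [152. 160.]
wrist full disc 74 rect [554.8 179.1] [ 5.2 26. ] 1.6 med [555.1 180.1 162.4] z5-95 [157. 166.]
spare base 0
spare rod 0
spare disc 0
wrist yellow 8487 rect [482.  181.5] [ 67.4 113. ] 0.2 med [461.6 199.  447.6] z5-95 [162. 452.]
wrist blue 1055 rect [542.6 171.7] [171.8  68.4] 16.0 med [520.6 173.8 163.8] z5-95 [151. 453.]
wrist yellow top 8170 rect [478.5 181.4] [ 60.4 113. ] 0.2 med [461.6 200.9 447.8] z5-95 [164. 452.]
wrist blue top 995 rect [542.6 171.7] [171.8  68.4] 16.0 med [521.2 173.8 163.8] z5-95 [157. 453.]
wrist slot base 2071 rect [ 556.6 -107.7] [147.3 100.4] 6.3 med [562.8 -89.7   7.9] z5-95 [ 6. 10.]
wrist slot rim 720 rect [ 550.5 -115.1] [134.  116.8] 81.3 med [ 584.6 -107.3   48.7] z5-95 [44. 52.]
```

View pics/w1.png

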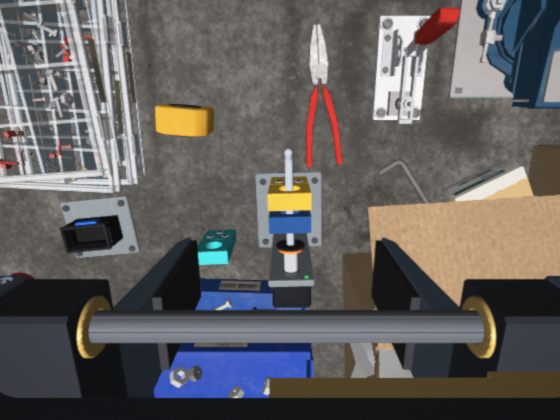

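The wrist view shows yellow's top at (290,187), blue behind it at (290,222), the rod tip at (288,153), the check-in pad at (290,247) and the turquoise look-alike at (215,245). That confirms yellow is the front jig. Next I'll measure the tops precisely.

```bash
sed -i 's/(Z>152)&/(Z>160)\&(Z<170)\&/g; s/(abs(Z-150)<12)/(abs(Z-153)<10)/' m.py
cat >> m.py <<'E'
def fine(c,d,im,s,area):
    P=cloud(c,d,s);X,Y,Z=P[...,0],P[...,1],P[...,2]
    hsv=cv2.cvtColor(im,cv2.COLOR_RGB2HSV);H,S,V=[hsv[...,i].astype(int) for i in range(3)]
    x0,x1,y0,y1=area
    with np.errstate(all='ignore'):
        A=(X>x0)&(X<x1)&(Y>y0)&(Y<y1)
        for t,m in dict(yel=(abs(H-25)<8)&(S>130)&(abs(Z-164)<6),blu=(abs(H-110)<15)&(S>120)&(abs(Z-164)<6),rod=(S<60)&(V>120)&(abs(Z-153)<8),base=(abs(Z-10)<4)&(S<60)&(V>80),upr=(abs(Z-165)<4)&(S<70)).items():
            Q=P[A&m]
            if len(Q)<8: continue
            r=cv2.minAreaRect(Q[:,:2].astype(np.float32))
            print(t,len(Q),'x',np.round(np.percentile(Q[:,0],[1,99]),1),'y',np.round(np.percentile(Q[:,1],[1,99]),1),'z',np.round(np.median(Q[:,2]),1),np.round(r[0],1),np.round(r[1],1),round(r[2],1))
            if t=='rod':
                for a in range(int(x0),int(x1),15):
                    q=Q[(Q[:,0]>=a)&(Q[:,0]<a+15)]
                    if len(q)>3: print('  ',a+7,np.round(np.median(q,0),1),len(q))
E
python3 - <<'E'
from m import *
f=np.load('w1.npz');s=dict(ee_pos=[486.09123595,174.51876529,303.05937516],ee_rot=[179.988,0.0675,179.955])
fine('wrist',f['d'],f['im'],s,(430,620,130,230))
E
```

```text
yel 775 x [490.4 508.4] y [156.6 199.1] z 163.8 [499.5 177.8] [18.5 42.8] 0.2
blu 751 x [515.3 607. ] y [157.3 199.6] z 163.7 [567.4 179.1] [104.2  42.5] 1.0
rod 653 x [448.2 582. ] y [172.6 185.8] z 154.3 [515.5 169.7] [135.2  27.5] 3.2
   452 [453.7 176.8 158.1] 86
   467 [467.2 176.8 153.2] 106
   482 [482.7 177.4 153.2] 112
   497 [490.6 174.8 153.1] 9
   512 [514.  177.9 153.2] 23
   542 [543.4 179.1 153.3] 77
   557 [562.2 179.1 156.1] 57
   572 [572.6 179.2 156.3] 159
   587 [580.9 179.2 156.2] 24
base 1832 x [500.9 613. ] y [131.3 226.1] z 9.8 [557.4 178.8] [114.4  95.7] 1.4
upr 652 x [485.2 619.1] y [156.2 203.1] z 162.7 [534.2 180.1] [ 49.2 170.4] 89.6
```

Request:
{"name": "send_rows", "arguments": {"targets": [[[0, 0, 0.0156, 0.047, 0.016, -0.1, -1], [0, 0, 0, 0, 0, -0.2, -1], [0, 0, 0, 0, 0, -0.2, -1], [0, 0, 0, 0, 0, -0.18, -1], [0, 0, 0, 0, 0, -0.12, -1], [0, 0, 0, 0, 0, -0.06, -1], [0, 0, 0, 0, 0, 0, -1], [0, 0, 0, 0, 0, 0, -1]]]}}

```text
time_s: 3.15
ee_pos: [494.7, 179.5, 132.1]
ee_rot: [180.0, 0.1, -178.6]
force: [0.0, -0.0, -0.1]
gripper_width: 91.2
gripper_force: 0.0
```

Request:
{"name": "send_rows", "arguments": {"targets": [[[0, 0, 0, 0.003, -0.008, 0, -0.2], [0, 0, 0, 0, 0, 0, 0], [0, 0, 0, 0, 0, 0, 0.1], [0, 0, 0, 0, 0, 0, 1], [0, 0, 0, 0, 0, 0, 1], [0, 0, 0, 0, 0, 0, 1], [0, 0, 0, 0, 0, 0, 1]]], "grip_force": 40}}

```text
time_s: 3.85
ee_pos: [494.3, 177.5, 131.0]
ee_rot: [180.0, -0.0, -178.6]
force: [-0.5, 0.1, 0.4]
gripper_width: 37.9
gripper_force: 0.0
```

```bash
python3 - <<'E'
from m import *
s=env.state();print(s['time_s'],s['gripper_width'],s['gripper_force'])
im,d=optics.grab_frame('wrist');save('w2',im)
a,b=[optics.grab_frame('scene')[0],1]
o=np.hstack([cv2.resize(im[120:400,130:450],(400,350)),cv2.resize(a[130:270,200:360],(400,350))]);save('w2',o)
s=env.state();print(s['time_s'],s['gripper_width'],s['gripper_force'])
E
```

```text
3.85 37.94372664514602 0.0
3.95 29.922765982003977 0.0
```

View pics/w2.png

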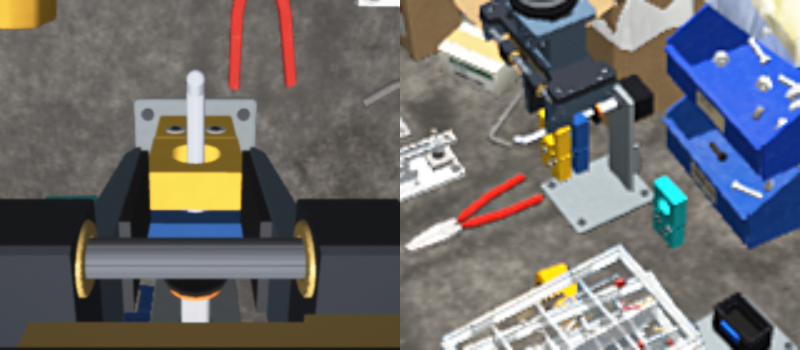

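The left half shows the fingers astride yellow (195,185), with blue right behind it (210,225). The reported width is still falling, so I'll let the grip settle.

Request:
{"name": "send_rows", "arguments": {"targets": [[[0, 0, 0, 0, 0, 0, 1]]]}}

```text
time_s: 4.05
ee_pos: [494.4, 177.5, 130.9]
ee_rot: [180.0, -0.0, -178.6]
force: [0.4, -0.6, -0.2]
gripper_width: 21.9
gripper_force: 0.0
```

```bash
python3 - <<'E'
from m import *
im,d=optics.grab_frame('wrist');s=env.state();print(s['time_s'],s['gripper_width'],s['gripper_force'],s['force'])
np.savez('w3',im=im,d=d)
fine('wrist',d,im,s,(430,620,100,260))
save('w3',im[120:400,130:450])
E
```

```text
4.1 18.14143319743478 0.0 [-0.57166313 -0.24234536  0.70207004]
yel 1428 x [490.3 508.4] y [166.4 188.9] z 163.8 [498.7 177.5] [21.6 23.8] 1.1
blu 686 x [515.  522.8] y [166.3 189.8] z 163.6 [518.8 178.1] [24.3  8.4] 90.0
rod 1442 x [447.8 576.8] y [172.8 186.3] z 154.1 [513.  176.4] [131.4  14.6] 3.1
   452 [453.1 176.6 158.2] 282
   467 [467.2 177.  153.4] 375
   482 [482.2 177.3 153.3] 332
   497 [490.5 177.7 153. ] 27
   512 [515.3 178.3 153.6] 27
   557 [564.3 179.5 157. ] 50
   572 [571.  179.6 156.2] 349
base 2162 x [500.3 553. ] y [131.  225.5] z 9.8 [529.9 178.3] [59.7 95.9] 1.4
upr 223 x [449.7 553. ] y [168.6 189.2] z 163.0 [502.2 173.1] [104.5  22.4] 6.3
```

View pics/w3.png

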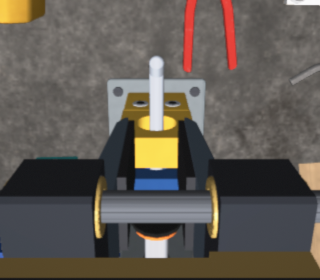

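```bash
python3 - <<'E'
from m import *
f=np.load('w3.npz');s=env.state();P=cloud('wrist',f['d'],s);im=f['im']
for r in range(225,335,10):
    print(r,[ (c,*np.round(P[r,c]).tolist()) if np.isfinite(P[r,c,0]) else (c,'-') for c in (235,245,255,262,287,315,325,335)])
im2,d2=optics.grab_frame('scene');Q=cloud('scene',d2);np.savez('s3',im=im2,d=d2)
g=np.isfinite(Q[...,0])&(abs(Q[...,0]-500)<50)&(abs(Q[...,1]-178)<70)&(Q[...,2]>100)
hsv=cv2.cvtColor(im2,cv2.COLOR_RGB2HSV);dark=g&(hsv[...,2]<90)
print(len(Q[dark]),np.round(np.percentile(Q[dark],[1,5,10,25,50,90],axis=0)))
save('s3',cv2.resize(im2[140:240,220:320],(600,600),interpolation=3))
E
```

```text
225 [(235, 531.0, 127.0, 0.0), (245, 527.0, 139.0, 10.0), (255, 491.0, 157.0, 111.0), (262, 491.0, 161.0, 110.0), (287, 476.0, 178.0, 154.0), (315, 490.0, 197.0, 110.0), (325, 525.0, 217.0, 10.0), (335, 528.0, 228.0, 1.0)]
235 [(235, 542.0, 127.0, 0.0), (245, 538.0, 138.0, 10.0), (255, 491.0, 158.0, 130.0), (262, 491.0, 163.0, 129.0), (287, 482.0, 178.0, 153.0), (315, 490.0, 196.0, 130.0), (325, 536.0, 217.0, 10.0), (335, 539.0, 229.0, 0.0)]
245 [(235, 552.0, 127.0, 2.0), (245, 477.0, 157.0, 180.0), (255, 477.0, 162.0, 179.0), (262, 479.0, 165.0, 176.0), (287, 488.0, 178.0, 153.0), (315, 477.0, 191.0, 179.0), (325, 476.0, 196.0, 181.0), (335, 551.0, 230.0, -1.0)]
255 [(235, 564.0, 127.0, -0.0), (245, 477.0, 159.0, 192.0), (255, 478.0, 163.0, 189.0), (262, 480.0, 166.0, 185.0), (287, 491.0, 178.0, 159.0), (315, 478.0, 191.0, 189.0), (325, 477.0, 195.0, 190.0), (335, 562.0, 230.0, -0.0)]
265 [(235, 477.0, 156.0, 202.0), (245, 477.0, 160.0, 203.0), (255, 479.0, 164.0, 198.0), (262, 485.0, 166.0, 186.0), (287, 495.0, 178.0, 164.0), (315, 478.0, 190.0, 199.0), (325, 477.0, 194.0, 201.0), 
[... 815 characters left out ...]
, 167.0, 192.0), (287, 520.0, 179.0, 164.0), (315, 483.0, 188.0, 223.0), (325, 480.0, 191.0, 227.0), (335, 476.0, 194.0, 233.0)]
315 [(235, 462.0, 164.0, 263.0), (245, 461.0, 167.0, 263.0), (255, 461.0, 169.0, 263.0), (262, 461.0, 171.0, 263.0), (287, 461.0, 177.0, 263.0), (315, 460.0, 184.0, 264.0), (325, 461.0, 187.0, 263.0), (335, 461.0, 189.0, 263.0)]
325 [(235, 463.0, 164.0, 265.0), (245, 463.0, 167.0, 265.0), (255, 462.0, 169.0, 266.0), (262, 463.0, 171.0, 265.0), (287, 462.0, 177.0, 265.0), (315, 462.0, 184.0, 265.0), (325, 462.0, 186.0, 266.0), (335, 463.0, 189.0, 264.0)]
1660 [[456. 109. 149.]
 [458. 112. 199.]
 [461. 116. 265.]
 [470. 123. 290.]
 [485. 140. 349.]
 [519. 194. 519.]]
```

View pics/s3.png

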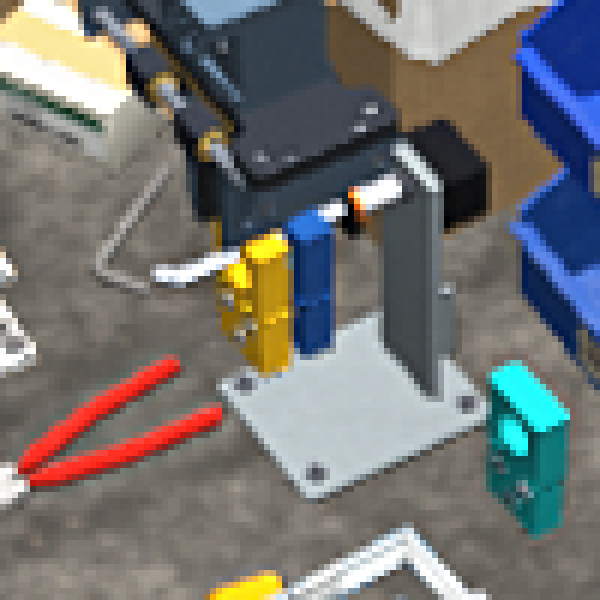

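The fingers are shutting above the jig, with their tips around z≈172 while the TCP reads 131. I'll measure where the tips really lie in the tool frame, both open and shut.

```bash
python3 - <<'E'
from m import *
i=optics.camera_info('wrist');M=np.array(i['mount']);K=np.array(i['camera_matrix'])
for n in ('w1','w3'):
    f=np.load(n+'.npz');d=f['d'];v,u=np.mgrid[:420,:560]
    C=np.stack([(u-K[0,2])/K[0,0]*d,(v-K[1,2])/K[1,1]*d,d],-1);T=C@M[:3,:3].T+M[:3,3]
    V=f['im'].max(-1)
    for lo,hi in ((120,280),(290,450)):
        m=(d>50)&(d<260)&(V<100)&(u>lo)&(u<hi)&(abs(T[...,1])<70)&(abs(T[...,0])<40)
        Q=T[m];k=np.argsort(-Q[:,2])[:400];print(n,len(Q),np.round(Q[k[[0,5,20,80,200,399]]],1).tolist(),'x range',np.round(np.percentile(Q[:,0],[1,99]),1))
s=env.state();print(s['time_s'],s['qpos'],s['effort'])
E
```

```text
w1 11423 [[15.8, -49.3, -38.1], [15.5, -46.1, -38.6], [17.4, -49.4, -39.2], [2.6, -45.9, -41.2], [-15.1, -46.0, -43.9], [8.9, -45.7, -48.5]] x range [-15.2  33.8]
w1 13719 [[-11.6, 45.8, -38.5], [-11.8, 45.7, -39.3], [-5.0, 45.6, -39.8], [16.2, 46.2, -41.7], [-6.5, 45.7, -44.5], [16.0, 45.9, -48.8]] x range [-13.7  33.8]
w3 19627 [[3.4, -10.4, 31.1], [4.1, -13.7, 26.8], [4.2, -12.9, 24.4], [-21.4, -8.0, -22.4], [-21.8, -4.9, -30.6], [16.4, -14.3, -49.9]] x range [-14.2  38.8]
w3 19463 [[3.6, 10.8, 30.6], [4.1, 7.9, 26.9], [4.5, 15.4, 23.6], [-21.1, 11.9, -24.0], [16.0, 14.0, -39.7], [17.6, 17.4, -51.4]] x range [-13.9  38.8]
4.15 [ 1.84986619e+01  1.57571462e+01  1.00050425e+02  5.08498499e-03
  6.41894263e+01 -7.29024233e+01] [ 5.19783316e-04 -3.72804558e+01 -2.17090201e+01 -1.00852482e-02
  8.52426700e-02  2.15929135e-04]
```

In the tool frame the real fingertips sit at z≈-38.5, centred in x and y, so they end about 38 mm behind the reported TCP. The grasp therefore missed above the jig and nothing moved. I'll allow for this by reopening, lowering 38 mm more and gripping again.

Request:
{"name": "send_rows", "arguments": {"targets": [[[0, 0, 0, 0, 0, 0, -1], [0, 0, 0, 0, 0, 0, -1], [0, 0, 0, 0, 0, 0, -1], [0, 0, 0, 0, 0, 0, -1], [0, 0, 0, 0, 0, 0, -1], [0, 0, 0, 0, 0, 0, -1], [0, 0, 0, 0, 0, 0, -1]]]}}

```text
time_s: 4.85
ee_pos: [494.4, 177.5, 131.0]
ee_rot: [180.0, 0.0, -178.6]
force: [0.9, 0.1, 0.6]
gripper_width: 67.5
gripper_force: 0.0
```

Request:
{"name": "send_rows", "arguments": {"targets": [[[0, 0, 0, 0, 0, -0.06, -0.5], [0, 0, 0, 0, 0, -0.08, -0.5], [0, 0, 0, 0, 0, -0.05, -0.5], [0, 0, 0, 0, 0, 0, -0.3], [0, 0, 0, 0, 0, 0, 1], [0, 0, 0, 0, 0, 0, 1], [0, 0, 0, 0, 0, 0, 1], [0, 0, 0, 0, 0, 0, 1], [0, 0, 0, 0, 0, 0, 1]]], "grip_force": 40}}

```text
time_s: 5.75
ee_pos: [494.9, 177.7, 93.5]
ee_rot: [180.0, 0.1, -178.6]
force: [0.2, 0.4, 1.6]
gripper_width: 43.6
gripper_force: 40.0
```

Request:
{"name": "send_rows", "arguments": {"targets": [[[0, 0, 0, 0, 0, 0.03, 1], [0, 0, 0, 0, 0, 0.028, 1], [0, 0, 0, 0, 0, 0, 1], [0, 0, 0, -0.06, -0.0015, 0, 1], [0, 0, 0, -0.08, -0.002, 0, 1], [0, 0, 0, -0.08, -0.002, 0, 1]]]}}

```text
time_s: 6.35
ee_pos: [448.5, 176.1, 104.1]
ee_rot: [-180.0, -0.1, -178.6]
force: [0.1, 0.5, -0.7]
gripper_width: 43.7
gripper_force: 40.0
```

Request:
{"name": "send_rows", "arguments": {"targets": [[[0, 0, 0, -0.12, -0.003, 0, 1], [0, 0, 0, -0.12, -0.003, 0, 1], [0, 0, 0, -0.06, -0.02, 0.1, 1], [0, 0, 0, 0, -0.08, 0.2, 1], [0, 0, 0, 0, -0.18, 0.2, 1], [0, 0, 0, 0, -0.2, 0.15, 1], [0, 0, 0, 0, -0.2, 0, 1], [0, 0, 0, 0, -0.2, 0, 1], [0, 0, 0, 0, -0.2, 0, 1], [0, 0, 0, 0, -0.2, 0, 1], [0, 0, 0, 0, -0.2, 0, 1], [0, 0, 0, 0, -0.2, 0, 1]]]}}

```text
time_s: 7.55
ee_pos: [389.0, -159.1, 231.4]
ee_rot: [180.0, -0.0, -178.6]
force: [0.1, 0.5, -0.5]
gripper_width: 43.8
gripper_force: 40.0
```

Request:
{"name": "send_rows", "arguments": {"targets": [[[0, 0, 0, 0, -0.2, 0, 1], [0, 0, 0, 0, -0.16, 0, 1], [0, 0, 0, 0, -0.1, 0, 1], [0, 0, 0, 0, -0.05, 0, 1], [0, 0, 0, 0, 0, 0, 1]]]}}

```text
time_s: 8.05
ee_pos: [389.8, -260.3, 231.3]
ee_rot: [179.9, -0.1, -178.7]
force: [0.7, -0.1, -1.6]
gripper_width: 43.5
gripper_force: 40.0
```

```bash
python3 - <<'E'
from m import *
s=env.state();print(s['time_s'],s['ee_pos'],s['ee_rot'],s['force'],s['gripper_width'])
im,d=optics.grab_frame('wrist');np.savez('w4',im=im,d=d);save('w4',im)
fine('wrist',d,im,s,(400,640,-400,-250))
# slot + boxes
P=cloud('wrist',d,s);X,Y,Z=np.moveaxis(P,-1,0)
with np.errstate(all='ignore'):
    A=(Y>-190)&(Y<-30)&(X>480)&(X<680)
    for lo,hi in ((5,11),(46,53)):
        Q=P[A&(Z>lo)&(Z<hi)]
        if len(Q)>20: r=cv2.minAreaRect(Q[:,:2].astype(np.float32));print(lo,len(Q),r,np.round(np.percentile(Q,[1,99],axis=0)))
# held jig
hsv=cv2.cvtColor(im,cv2.COLOR_RGB2HSV);m=(abs(hsv[...,0].astype(int)-25)<8)&(hsv[...,1]>130)&(Z>150)&(abs(X-s['ee_pos'][0])<40)&(abs(Y-s['ee_pos'][1])<30)
Q=P[m];print('held',len(Q),np.round(np.percentile(Q,[1,50,99],axis=0)-s['ee_pos'],1)) if len(Q) else 0
E
```

```text
8.05 [ 389.77486656 -260.27560195  231.26668283] [ 1.79941787e+02 -5.10943571e-02 -1.78682857e+02] [ 0.70131448 -0.13258964 -1.64843703] 43.493878354735486
rod 79 x [428.6 563.7] y [-319.1 -310.7] z 156.4 [ 496.1 -314.9] [135.3   8.2] 0.1
   422 [ 429.6 -317.3  158.3] 5
   437 [ 430.4 -318.9  158.3] 5
   557 [ 559.4 -314.6  156.3] 69
base 381 x [481.1 519.9] y [-364.4 -307. ] z 9.6 [ 502.3 -335.3] [58.8 43. ] 89.7
5 23 ((492.1629638671875, -96.25015258789062), (11.884387016296387, 24.275896072387695), 37.5422248840332) [[ 489. -102.    5.]
 [ 504.  -83.   11.]]
46 75 ((494.01666259765625, -102.32366943359375), (140.01681518554688, 24.308876037597656), 89.71110534667969) [[ 482. -169.   49.]
 [ 506.  -32.   53.]]
held 12661 [[-36.  -26.3  -7.5]
 [ -4.6   0.7  71. ]
 [  5.5  28.7 149. ]]
```

View pics/w4.png

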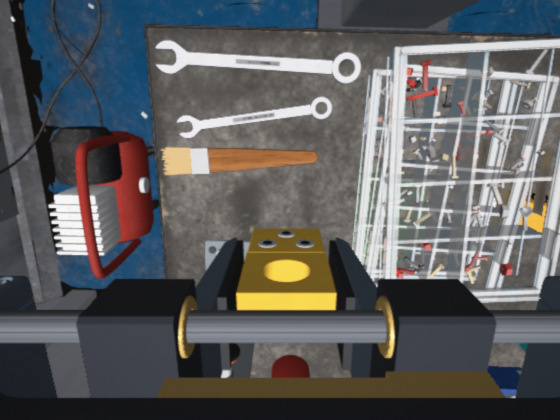

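Wrist view: the held yellow jig (287,270) and the finger hide most of the spare hook. I'll go to a pose that looks past the grip at both the hook and the slot.

Request:
{"name": "send_rows", "arguments": {"targets": [[[0, 0, 0, 0.1, 0.05, 0.12, 1], [0, 0, 0, 0.15, 0.1, 0.12, 1], [0, 0, 0, 0.15, 0.1, 0.08, 1], [0, 0, 0, 0.05, 0.03, 0.03, 1], [0, 0, 0, 0, 0, 0, 1]]]}}

```text
time_s: 8.6
ee_pos: [481.4, -202.3, 302.2]
ee_rot: [-180.0, 0.0, -178.4]
force: [0.1, 0.7, -1.1]
gripper_width: 43.8
gripper_force: 40.0
```

```bash
python3 - <<'E'
from m import *
s=env.state();print(s['time_s'],s['ee_pos'],s['ee_rot'],s['force'],s['gripper_width'])
im,d=optics.grab_frame('wrist');np.savez('w5',im=im,d=d);save('w5',im)
fine('wrist',d,im,s,(400,640,-400,-250))
P=cloud('wrist',d,s);X,Y,Z=np.moveaxis(P,-1,0)
with np.errstate(all='ignore'):
    A=(Y>-180)&(Y<-30)&(X>525)&(X<680)
    for lo,hi in ((5,11),(46,53)):
        Q=P[A&(Z>lo)&(Z<hi)]
        if len(Q)>20: r=cv2.minAreaRect(Q[:,:2].astype(np.float32));print(lo,len(Q),r,np.round(np.percentile(Q,[1,99],axis=0)))
    Q=P[(X<600)&(Y>-200)&(Y<-30)&(Z>120)&(Z<160)];print('boxes',len(Q),np.round(np.percentile(Q,[1,99,99.8],axis=0)))
E
```

```text
8.6 [ 481.38652398 -202.28523743  302.19651629] [-1.79999762e+02  4.76433204e-02 -1.78379660e+02] [ 0.13713268  0.6639167  -1.1055103 ] 43.771702657790215
rod 1001 x [430.2 562.6] y [-322.9 -311.1] z 153.7 [ 496.1 -318.4] [135.3  14.7] 0.8
   422 [ 429.3 -315.5  158.5] 9
   437 [ 438.2 -314.6  156.2] 111
   452 [ 452.5 -315.2  153.2] 123
   467 [ 467.6 -315.3  153.5] 118
   482 [ 482.3 -315.5  153.2] 115
   497 [ 497.2 -315.8  153.2] 110
   512 [ 512.3 -316.   153.3] 109
   527 [ 527.8 -316.2  153. ] 102
   542 [ 547.5 -316.4  155.4] 53
   557 [ 556.4 -316.3  156.4] 151
base 3839 x [482.6 592.3] y [-353.7 -270.5] z 9.9 [ 538.7 -312.3] [ 85.  114.6] 88.8
upr 469 x [432.9 585.7] y [-341.5 -293.3] z 164.1 [ 511.8 -306.7] [ 49.1 157.2] 79.7
5 1687 ((584.3750610351562, -105.32318878173828), (90.18743896484375, 99.47032165527344), 6.034029006958008) [[ 538. -157.    5.]
 [ 625.  -55.   11.]]
46 361 ((584.6033325195312, -105.26348876953125), (39.325828552246094, 64.15274810791016), 5.4500732421875) [[ 563. -138.   46.]
 [ 602.  -73.   51.]]
boxes 6384 [[ 305. -176.  120.]
 [ 483.  -30.  152.]
 [ 485.  -30.  152.]]
```

View pics/w5.png

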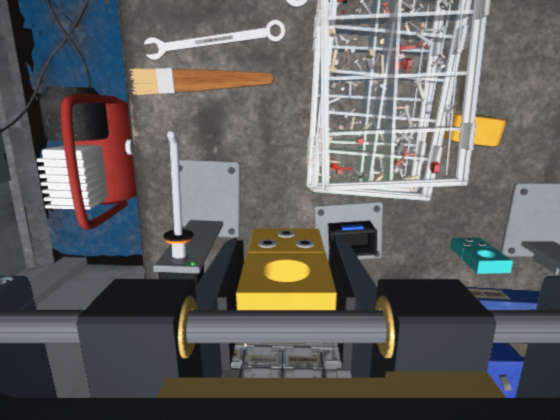

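Wrist view: the spare hook runs from its tip (170,135) to its pad (178,238), the slot is at (352,235), and its boxes end at x≈485 mm. The slot base measured 90×99 mm against the given 90×100, so the fix looks good. Now I'll line yellow up in front of the spare hook.

Request:
{"name": "send_rows", "arguments": {"targets": [[[0, 0, -0.0135, -0.12, -0.14, -0.05, 1], [0, 0, -0.0135, -0.16, -0.2, -0.1, 1], [0, 0, 0, -0.1, -0.15, -0.18, 1], [0, 0, 0, -0.035, -0.0785, -0.2, 1], [0, 0, 0, 0, 0, -0.2, 1], [0, 0, 0, 0, 0, -0.15, 1], [0, 0, 0, 0, 0, -0.08, 1], [0, 0, 0, 0, 0, -0.025, 1], [0, 0, 0, 0, 0, 0, 1], [0, 0, 0, 0, 0, 0, 1]]]}}

```text
time_s: 9.65
ee_pos: [400.7, -314.2, 108.2]
ee_rot: [-179.9, 0.1, 179.0]
force: [0.4, -0.4, -1.0]
gripper_width: 43.6
gripper_force: 40.0
```

```bash
python3 - <<'E'
from m import *
s=env.state();print(s['time_s'],s['ee_pos'],s['ee_rot'],s['force'])
for c in ('scene','wrist'):
    im,d=optics.grab_frame(c);np.savez(c+'6',im=im,d=d)
    P=cloud(c,d,s);X,Y,Z=np.moveaxis(P,-1,0)
    hsv=cv2.cvtColor(im,cv2.COLOR_RGB2HSV).astype(int)
    with np.errstate(all='ignore'):
        Q=P[(abs(hsv[...,0]-25)<8)&(hsv[...,1]>130)&(Z>60)&(Z<200)&(abs(X-405)<25)&(abs(Y+316)<30)]
        print(c,'jig',len(Q),np.round(np.percentile(Q,[1,50,99],axis=0),1) if len(Q) else 0)
    if c=='wrist': fine(c,d,im,s,(415,640,-345,-285))
    else: a=im
save('s6',np.hstack([cv2.resize(a[220:370,300:460],(426,400),interpolation=3),cv2.resize(im[150:400,160:410],(374,400))[:,:374]]))
E
```

```text
9.65 [ 400.69391218 -314.18032755  108.1645407 ] [-1.79940884e+02  6.56559279e-02  1.78951309e+02] [ 0.35319963 -0.38069502 -0.95320548]
scene jig 82 [[ 393.  -341.1   94.1]
 [ 397.8 -316.7  116.9]
 [ 404.6 -293.9  182.7]]
wrist jig 6600 [[ 395.9 -335.7   98.4]
 [ 397.  -314.   159.8]
 [ 407.3 -292.3  179.7]]
rod 504 x [442.1 465.4] y [-319.9 -312. ] z 152.9 [ 454.5 -316. ] [ 7.9 25.8] 89.3
   437 [ 443.7 -315.8  153.1] 64
   452 [ 452.  -315.9  152.9] 325
   467 [ 462.6 -315.6  152.7] 115
base 827 x [551.9 592.2] y [-344.7 -285.1] z 9.6 [ 572.6 -314.9] [60.9 43.3] 86.9
```

View pics/s6.png

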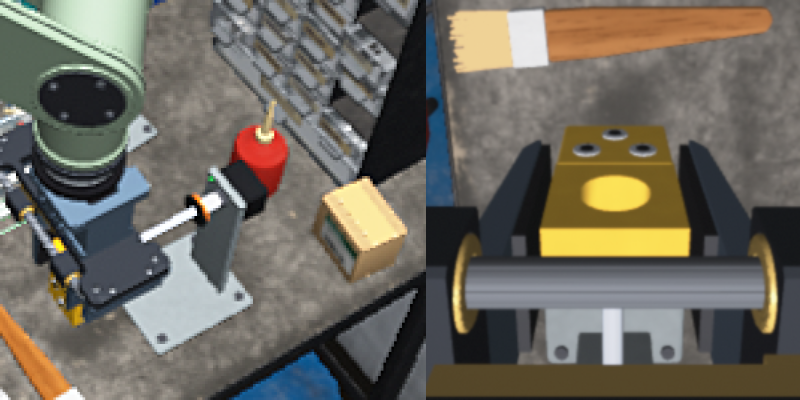

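Left: yellow is in the gripper in front of the spare hook, whose pad is at (200,205). Right: the jig (615,190) is in line with the rod (612,335) to about 2 mm. I'll correct by y -1.6 and z -3.3 and slide it on.

Request:
{"name": "send_rows", "arguments": {"targets": [[[0, 0, 0, 0, -0.008, -0.0165, 1], [0, 0, 0, 0, 0, 0, 1], [0, 0, 0, 0.05, -0.0008, 0, 1], [0, 0, 0, 0.1, -0.0016, 0, 1], [0, 0, 0, 0.1, -0.0016, 0, 1], [0, 0, 0, 0, 0, 0, 1]]]}}

```text
time_s: 10.35
ee_pos: [453.7, -316.5, 104.0]
ee_rot: [-179.9, 0.1, 179.1]
force: [-0.3, 1.5, -1.1]
gripper_width: 43.9
gripper_force: 40.0
```

Request:
{"name": "send_rows", "arguments": {"targets": [[[0, 0, 0, 0.06, -0.001, 0.003, 1], [0, 0, 0, 0.08, -0.0012, 0, 1], [0, 0, 0, 0.06, -0.001, 0, 1], [0, 0, 0, 0.02, 0, 0, 1], [0, 0, 0, 0, 0, 0, 1]]]}}

```text
time_s: 10.85
ee_pos: [494.9, -316.6, 104.3]
ee_rot: [180.0, -0.0, 179.0]
force: [0.0, -0.6, -0.4]
gripper_width: 44.0
gripper_force: 40.0
```

Request:
{"name": "send_rows", "arguments": {"targets": [[[0, 0, 0, 0.04, -0.0006, 0, 1], [0, 0, 0, 0.025, 0, 0, 1], [0, 0, 0, 0.005, 0, 0, 1], [0, 0, 0, 0.005, 0, 0, 1], [0, 0, 0, 0.005, 0, 0, 1], [0, 0, 0, 0, 0, 0, 1]]]}}

```text
time_s: 11.45
ee_pos: [510.6, -316.9, 104.5]
ee_rot: [180.0, -0.0, 179.0]
force: [1.0, 0.2, -0.4]
gripper_width: 43.9
gripper_force: 40.0
```

Request:
{"name": "send_rows", "arguments": {"targets": [[[0, 0, 0, 0.005, 0, 0, 1], [0, 0, 0, 0.005, 0, 0, 1], [0, 0, 0, 0.005, 0, 0, 1], [0, 0, 0, 0, 0, 0, 1]]]}}

```text
time_s: 11.85
ee_pos: [513.8, -316.9, 104.5]
ee_rot: [180.0, 0.0, 179.0]
force: [0.5, 0.1, -1.6]
gripper_width: 43.6
gripper_force: 40.0
```

Rear face is at x≈527.5; I'll keep creeping.

Request:
{"name": "send_rows", "arguments": {"targets": [[[0, 0, 0, 0.005, 0, 0, 1], [0, 0, 0, 0.005, 0, 0, 1], [0, 0, 0, 0, 0, 0, 1]]]}}

```text
time_s: 12.15
ee_pos: [515.8, -316.9, 104.5]
ee_rot: [180.0, 0.0, 179.0]
force: [0.2, 0.2, -1.3]
gripper_width: 44.1
gripper_force: 40.0
```

Request:
{"name": "send_rows", "arguments": {"targets": [[[0, 0, 0, 0.005, 0, 0, 1], [0, 0, 0, 0.005, 0, 0, 1], [0, 0, 0, 0, 0, 0, 1]]]}}

```text
time_s: 12.45
ee_pos: [517.8, -316.9, 104.5]
ee_rot: [180.0, 0.0, 179.0]
force: [0.1, 0.4, -1.1]
gripper_width: 43.5
gripper_force: 40.0
```

Request:
{"name": "send_rows", "arguments": {"targets": [[[0, 0, 0, 0.005, 0, 0, 1], [0, 0, 0, 0.005, 0, 0, 1], [0, 0, 0, 0, 0, 0, 1]]]}}

```text
time_s: 12.75
ee_pos: [519.8, -316.9, 104.5]
ee_rot: [180.0, 0.0, 179.0]
force: [0.4, 0.0, -1.0]
gripper_width: 44.2
gripper_force: 40.0
```

Request:
{"name": "send_rows", "arguments": {"targets": [[[0, 0, 0, 0.004, 0, 0, 1], [0, 0, 0, 0, 0, 0, 1]]]}}

```text
time_s: 12.95
ee_pos: [520.5, -316.9, 104.5]
ee_rot: [180.0, 0.0, 179.0]
force: [0.6, -0.0, -1.6]
gripper_width: 43.7
gripper_force: 40.0
```

Request:
{"name": "send_rows", "arguments": {"targets": [[[0, 0, 0, 0.004, 0, 0, 1], [0, 0, 0, 0, 0, 0, 1]]]}}

```text
time_s: 13.15
ee_pos: [521.3, -316.9, 104.5]
ee_rot: [180.0, 0.0, 179.0]
force: [-0.6, -0.2, -1.5]
gripper_width: 43.8
gripper_force: 40.0
```

Request:
{"name": "send_rows", "arguments": {"targets": [[[0, 0, 0, 0.004, 0, 0, 1], [0, 0, 0, 0, 0, 0, 1]]]}}

```text
time_s: 13.35
ee_pos: [522.1, -316.9, 104.5]
ee_rot: [180.0, 0.0, 179.0]
force: [-0.4, 1.0, -1.1]
gripper_width: 43.6
gripper_force: 40.0
```

Request:
{"name": "send_rows", "arguments": {"targets": [[[0, 0, 0, 0.004, 0, 0, 1], [0, 0, 0, 0, 0, 0, 1]]]}}

```text
time_s: 13.55
ee_pos: [523.0, -316.9, 104.5]
ee_rot: [180.0, 0.0, 179.0]
force: [0.7, -0.2, -1.3]
gripper_width: 44.1
gripper_force: 40.0
```

Request:
{"name": "send_rows", "arguments": {"targets": [[[0, 0, 0, 0.002, 0, 0, 1], [0, 0, 0, 0, 0, 0, 1]]]}}

```text
time_s: 13.75
ee_pos: [523.3, -316.9, 104.5]
ee_rot: [180.0, -0.0, 179.0]
force: [-0.0, 0.4, -0.8]
gripper_width: 43.8
gripper_force: 40.0
```

Request:
{"name": "send_rows", "arguments": {"targets": [[[0, 0, 0, 0.004, 0, 0, 1], [0, 0, 0, 0, 0, 0, 1]]]}}

```text
time_s: 13.95
ee_pos: [523.8, -316.9, 104.5]
ee_rot: [180.0, -0.0, 179.0]
force: [-1.3, -0.1, -1.6]
gripper_width: 44.0
gripper_force: 40.0
```

Request:
{"name": "send_rows", "arguments": {"targets": [[[0, 0, 0, 0.004, 0, 0, 1], [0, 0, 0, 0, 0, 0, 1]]]}}

```text
time_s: 14.15
ee_pos: [524.1, -316.9, 104.5]
ee_rot: [180.0, -0.1, 179.0]
force: [-3.4, -2.3, -0.2]
gripper_width: 43.6
gripper_force: 40.0
```

Contact. I'll build the force up in small steps.

Request:
{"name": "send_rows", "arguments": {"targets": [[[0, 0, 0, 0.004, 0, 0, 1], [0, 0, 0, 0.003, 0, 0, 1], [0, 0, 0, 0, 0, 0, 1]]]}}

```text
time_s: 14.45
ee_pos: [524.5, -316.9, 104.5]
ee_rot: [180.0, -0.2, 179.0]
force: [-5.8, -0.7, 1.8]
gripper_width: 43.8
gripper_force: 40.0
```

Request:
{"name": "send_rows", "arguments": {"targets": [[[0, 0, 0, 0.005, 0, 0, 1], [0, 0, 0, 0.004, 0, 0, 1], [0, 0, 0, 0, 0, 0, 1]]]}}

```text
time_s: 14.75
ee_pos: [524.9, -316.8, 104.5]
ee_rot: [180.0, -0.4, 179.0]
force: [-9.4, -0.6, 3.6]
gripper_width: 43.5
gripper_force: 40.0
```

Request:
{"name": "send_rows", "arguments": {"targets": [[[0, 0, 0, 0.001, 0, 0, 1], [0, 0, 0, 0, 0, 0, 1], [0, 0, 0, 0, 0, 0, 1], [0, 0, 0, 0, 0, 0, 1], [0, 0, 0, 0, 0, 0, 1], [0, 0, 0, 0, 0, 0, 1], [0, 0, 0, 0, 0, 0, 1], [0, 0, 0, 0, 0, 0, 1], [0, 0, 0, 0, 0, 0, 1]]]}}

```text
time_s: 15.65
ee_pos: [524.9, -316.9, 104.5]
ee_rot: [180.0, -0.4, 179.0]
force: [-9.6, -0.5, 3.7]
gripper_width: 43.9
gripper_force: 40.0
```

Request:
{"name": "send_rows", "arguments": {"targets": [[[0, 0, 0, -0.02, 0, 0, 1], [0, 0, 0, -0.04, 0, 0, 1], [0, 0, 0, 0, 0, 0, 1], [0, 0, 0, 0, 0, -0.025, 1], [0, 0, 0, 0, 0, -0.025, 1], [0, 0, 0, 0, 0, 0, 1]]]}}

```text
time_s: 16.25
ee_pos: [516.5, -316.8, 93.8]
ee_rot: [180.0, -0.0, 179.0]
force: [0.6, 0.4, -0.3]
gripper_width: 43.6
gripper_force: 40.0
```

Request:
{"name": "send_rows", "arguments": {"targets": [[[0, 0, 0, 0, 0, -0.003, 1], [0, 0, 0, 0, 0, 0, 1]]]}}

```text
time_s: 16.45
ee_pos: [516.3, -316.8, 93.7]
ee_rot: [180.0, -0.0, 179.0]
force: [-0.0, -0.2, -1.6]
gripper_width: 43.2
gripper_force: 40.0
```

Request:
{"name": "send_rows", "arguments": {"targets": [[[0, 0, 0, 0, 0, -0.005, 1], [0, 0, 0, 0, 0, 0, 1]]]}}

```text
time_s: 16.65
ee_pos: [516.4, -316.9, 93.5]
ee_rot: [-180.0, 0.0, 179.0]
force: [-1.1, 1.0, 2.2]
gripper_width: 43.5
gripper_force: 40.0
```

Resting on the rod. Opening just enough, then fully while rising.

Request:
{"name": "send_rows", "arguments": {"targets": [[[0, 0, 0, 0, 0, 0, -0.1], [0, 0, 0, 0, 0, 0, -0.3], [0, 0, 0, 0, 0, 0, -0.6], [0, 0, 0, 0, 0, 0, -1], [0, 0, 0, 0, 0, 0, -1], [0, 0, 0, 0, 0, 0, -1], [0, 0, 0, 0, 0, 0.08, -1], [0, 0, 0, 0, 0, 0.2, -1], [0, 0, 0, 0, 0, 0.2, -1], [0, 0, 0, 0, 0, 0.2, -1], [0, 0, 0, 0, 0, 0.2, -1]]]}}

```text
time_s: 17.75
ee_pos: [516.0, -316.7, 270.6]
ee_rot: [-180.0, 0.0, 179.0]
force: [-0.0, -0.3, 0.3]
gripper_width: 91.3
gripper_force: 0.0
```

```bash
python3 - <<'E'
from m import *
s=env.state();print(s['time_s'],s['ee_pos'],s['ee_rot'],s['force'],s['gripper_width'])
im,d=optics.grab_frame('wrist')
fine('wrist',d,im,s,(400,640,-400,-250))
E
```

```text
17.75 [ 516.0355976  -316.74244103  270.61328597] [-1.79998374e+02  9.64695524e-03  1.78971510e+02] [-0.0205436  -0.30396037  0.28392724] 91.3282224864799
yel 973 x [512.  530.6] y [-337.9 -295.5] z 163.8 [ 527.1 -317. ] [43.2 30.5] 89.9
rod 1107 x [430.3 562.9] y [-325.  -311.3] z 153.8 [ 496.4 -325.2] [135.1  27.9] 1.1
   422 [ 429.5 -315.8  158.8] 11
   437 [ 437.8 -316.   156. ] 153
   452 [ 452.4 -316.3  153.2] 152
   467 [ 467.4 -316.6  153.4] 153
   482 [ 482.5 -316.8  153.3] 146
   497 [ 497.2 -317.1  153.2] 140
   512 [ 508.7 -317.3  153.3] 66
   527 [ 534.3 -317.8  154.3] 7
   542 [ 547.3 -317.1  155.4] 77
   557 [ 556.6 -318.1  156.1] 202
base 3356 x [482.4 593.3] y [-364.8 -270.5] z 9.8 [ 538.6 -317.7] [ 95.8 113.5] 89.1
upr 900 x [529.  603.1] y [-341.5 -294.4] z 162.7 [ 517.3 -318. ] [173.9  49.2] 0.1
```

Yellow hangs on the spare hook at (521,-317), with its top at z 164. Now for blue.

Request:
{"name": "send_rows", "arguments": {"targets": [[[0, 0, 0.0136, 0, 0.15, 0.05, -1], [0, 0, 0.0137, 0, 0.22, 0, -1], [0, 0, 0, 0.005, 0.24, 0, -1], [0, 0, 0, 0.005, 0.24, 0, -1], [0, 0, 0, 0.005, 0.24, 0, -1], [0, 0, 0, 0.005, 0.24, 0, -1], [0, 0, 0, 0.005, 0.24, 0, -1], [0, 0, 0, 0.005, 0.24, 0, -1], [0, 0, 0, 0.005, 0.24, 0, -1], [0, 0, 0, 0.005, 0.22, 0, -1], [0, 0, 0, 0, 0.15, 0, -1], [0, 0, 0, 0, 0.056, 0, -1]]]}}

```text
time_s: 19.0
ee_pos: [523.9, 181.1, 278.5]
ee_rot: [180.0, -0.0, -178.4]
force: [-0.1, -0.8, -0.6]
gripper_width: 91.1
gripper_force: 0.0
```

```bash
python3 - <<'E'
from m import *
s=env.state();print(s['time_s'],s['ee_pos'],s['ee_rot'],s['force'],s['gripper_width'])
im,d=optics.grab_frame('wrist')
fine('wrist',d,im,s,(430,590,130,230))
E
```

```text
19.0 [523.88394808 181.07992409 278.49667603] [ 1.79960065e+02 -2.03425945e-02 -1.78381519e+02] [-0.08773298 -0.76446979 -0.59059401] 91.10347848832195
blu 886 x [515.4 533. ] y [157.1 199.4] z 163.8 [524.2 178.5] [17.8 43.2] 1.6
rod 1016 x [448.6 581.1] y [172.8 185.8] z 154.0 [515.2 169.7] [134.6  27.2] 2.7
   452 [454.4 176.8 158.2] 115
   467 [467.3 177.  153.3] 145
   482 [482.  177.4 153.4] 140
   497 [497.5 177.4 153.3] 126
   512 [510.7 177.3 153.3] 93
   542 [543.8 178.6 153.1] 98
   557 [562.1 178.7 156.4] 75
   572 [572.4 179.7 156.6] 196
   587 [581.  179.6 156.7] 28
base 2609 x [501.1 589. ] y [131.5 225.7] z 9.9 [545.5 178.5] [89.8 96.1] 0.9
upr 240 x [449.9 589.9] y [155.8 203.7] z 163.8 [523.4 167.7] [142.8  48.1] 10.5
```

Request:
{"name": "send_rows", "arguments": {"targets": [[[0, 0, 0, 0.001, -0.013, -0.15, -1], [0, 0, 0, 0, 0, -0.23, -1], [0, 0, 0, 0, 0, -0.23, -1], [0, 0, 0, 0, 0, -0.18, -0.8], [0, 0, 0, 0, 0, -0.1, -0.6], [0, 0, 0, 0, 0, -0.036, -0.4], [0, 0, 0, 0, 0, 0, -0.3], [0, 0, 0, 0, 0, 0, -0.2]]]}}

```text
time_s: 19.85
ee_pos: [525.6, 175.4, 95.1]
ee_rot: [180.0, 0.1, -178.6]
force: [0.3, -0.1, 0.7]
gripper_width: 55.7
gripper_force: 0.0
```

Request:
{"name": "send_rows", "arguments": {"targets": [[[0, 0, 0, -0.006, 0.014, -0.006, -0.2], [0, 0, 0, 0, 0, 0, -0.1], [0, 0, 0, 0, 0, 0, 1], [0, 0, 0, 0, 0, 0, 1], [0, 0, 0, 0, 0, 0, 1], [0, 0, 0, 0, 0, 0, 1]]], "grip_force": 40}}

```text
time_s: 20.45
ee_pos: [523.6, 178.8, 93.1]
ee_rot: [180.0, 0.1, -178.6]
force: [-1.1, 0.1, 4.3]
gripper_width: 43.3
gripper_force: 40.0
```

Request:
{"name": "send_rows", "arguments": {"targets": [[[0, 0, 0, 0, 0, 0.03, 1], [0, 0, 0, 0, 0, 0.0275, 1], [0, 0, 0, 0, 0, 0, 1], [0, 0, 0, -0.06, -0.0015, 0, 1], [0, 0, 0, -0.1, -0.0025, 0, 1], [0, 0, 0, -0.1, -0.0025, 0, 1], [0, 0, 0, 0, 0, 0, 1]]]}}

```text
time_s: 21.15
ee_pos: [467.3, 176.6, 103.5]
ee_rot: [-179.9, -0.2, -178.5]
force: [0.7, 0.6, -2.1]
gripper_width: 44.0
gripper_force: 40.0
```

Request:
{"name": "send_rows", "arguments": {"targets": [[[0, 0, 0, -0.1, -0.0025, 0.004, 1], [0, 0, 0, -0.12, -0.003, 0, 1], [0, 0, 0, -0.08, -0.002, 0.02, 1], [0, 0, 0, 0, 0, 0.18, 1], [0, 0, 0, 0, -0.05, 0.22, 1], [0, 0, 0.016, 0.05, -0.16, 0.18, 1], [0, 0, 0.016, 0.12, -0.2, 0.04, 1], [0, 0, 0.016, 0.15, -0.2, 0, 1], [0, 0, 0, 0.15, -0.2, 0, 1], [0, 0, 0, 0.15, -0.2, 0, 1], [0, 0, 0, 0.15, -0.2, 0, 1], [0, 0, 0, 0.1, -0.16, 0, 1]]]}}

```text
time_s: 22.35
ee_pos: [587.1, -101.0, 232.6]
ee_rot: [-180.0, 0.1, -174.3]
force: [1.3, 1.3, -1.7]
gripper_width: 43.6
gripper_force: 40.0
```

Request:
{"name": "send_rows", "arguments": {"targets": [[[0, 0, 0, 0, 0, 0, 1], [0, 0, 0, 0, 0, 0, 1]]]}}

```text
time_s: 22.55
ee_pos: [585.3, -98.8, 232.3]
ee_rot: [180.0, -0.1, -174.3]
force: [-1.3, 0.0, -2.7]
gripper_width: 44.0
gripper_force: 40.0
```

Request:
{"name": "send_rows", "arguments": {"targets": [[[0, 0, 0, -0.007, -0.031, -0.1, 1], [0, 0, 0, 0, 0, -0.2, 1], [0, 0, 0, 0, 0, -0.2, 1], [0, 0, 0, 0, 0, -0.15, 1], [0, 0, 0, 0, 0, -0.065, 1], [0, 0, 0, 0, 0, 0, 1], [0, 0, 0, 0, 0, 0, 1]]]}}

```text
time_s: 23.25
ee_pos: [585.0, -104.1, 91.5]
ee_rot: [-180.0, 0.2, -174.2]
force: [-0.1, 0.3, -1.9]
gripper_width: 43.7
gripper_force: 40.0
```

```bash
python3 - <<'E'
from m import *
s=env.state();print(s['time_s'],s['ee_pos'],s['ee_rot'],s['force'])
ims=[]
for c in ('scene','wrist','top'):
    im,d=optics.grab_frame(c);ims.append(im)
    P=cloud(c,d,s);X,Y,Z=np.moveaxis(P,-1,0)
    hsv=cv2.cvtColor(im,cv2.COLOR_RGB2HSV).astype(int)
    with np.errstate(all='ignore'):
        A=(abs(X-584)<40)&(abs(Y+105)<45)
        for n,m in dict(jig=(abs(hsv[...,0]-110)<15)&(hsv[...,1]>120)&(Z>55),rim=(hsv[...,2]<80)&(Z>45)&(Z<53),jigtop=(abs(hsv[...,0]-110)<15)&(hsv[...,1]>120)&(abs(Z-157)<8)).items():
            Q=P[A&m]
            if len(Q)>10: r=cv2.minAreaRect(Q[:,:2].astype(np.float32));print(c,n,len(Q),np.round(np.percentile(Q,[1,50,99],axis=0),1).tolist(),np.round(r[0],1),np.round(r[1],1),round(r[2],1))
save('s8',np.hstack([cv2.resize(ims[0][215:305,290:380],(400,400),interpolation=3),cv2.resize(ims[1][150:400,160:410],(400,400))]))
E
```

```text
23.25 [ 584.9700097  -104.13112034   91.52551437] [-1.79960292e+02  1.61693902e-01 -1.74211921e+02] [-0.12902827  0.31424934 -1.86934503]
scene jig 243 [[550.9, -141.5, 78.7], [578.6, -104.4, 124.5], [605.9, -78.1, 331.6]] [ 575.7 -104. ] [69.9 76. ] 12.4
scene rim 72 [[564.3, -140.6, 45.1], [575.1, -115.9, 48.3], [604.4, -76.3, 52.3]] [ 584.1 -107.9] [39.  64.2] 7.6
scene jigtop 37 [[573.8, -116.0, 150.3], [577.2, -93.2, 158.1], [582.9, -84.3, 163.9]] [ 579.1 -100.1] [ 8.9 32. ] 3.5
wrist jig 7328 [[552.6, -126.2, 81.4], [578.6, -104.6, 151.6], [589.6, -83.0, 220.2]] [569.2 -93.4] [38.8 68.7] 5.6
wrist rim 1129 [[563.1, -136.6, 45.4], [571.4, -102.9, 48.6], [603.6, -72.1, 50.5]] [ 583.7 -104.5] [37.8 64.2] 5.6
wrist jigtop 3734 [[574.9, -126.2, 149.6], [579.9, -104.5, 161.8], [590.0, -82.8, 163.6]] [ 583.  -104.3] [14.2 44.3] 6.8
```

View pics/s8.png

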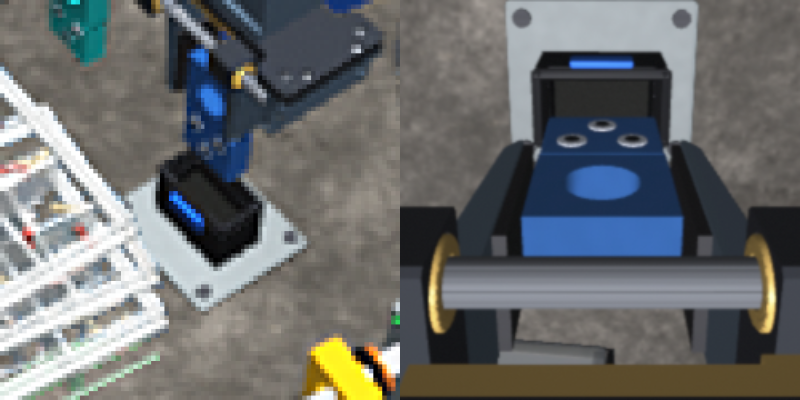

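Left: blue is above the slot. Right: the jig (600,185) is lined up with the pocket (600,95), and their centres agree to about 2 mm. I'll correct x by -1.8 and lower it into the flare.

Request:
{"name": "send_rows", "arguments": {"targets": [[[0, 0, 0, -0.009, -0.001, 0, 1], [0, 0, 0, 0, 0, -0.04, 1], [0, 0, 0, 0, 0, -0.06, 1], [0, 0, 0, 0, 0, -0.03, 1], [0, 0, 0, 0, 0, 0, 1]]]}}

```text
time_s: 23.9
ee_pos: [580.7, -104.5, 62.0]
ee_rot: [179.9, -0.2, -174.3]
force: [0.4, 1.4, -1.3]
gripper_width: 43.6
gripper_force: 40.0
```

Request:
{"name": "send_rows", "arguments": {"targets": [[[0, 0, 0, 0, 0, -0.01, 1], [0, 0, 0, 0, 0, -0.01, 1], [0, 0, 0, 0, 0, -0.01, 1], [0, 0, 0, 0, 0, 0, 1]]]}}

```text
time_s: 24.3
ee_pos: [581.9, -104.6, 57.7]
ee_rot: [180.0, -0.0, -174.3]
force: [-0.8, 0.4, -1.8]
gripper_width: 44.0
gripper_force: 40.0
```

Request:
{"name": "send_rows", "arguments": {"targets": [[[0, 0, 0, 0.0065, 0, 0, 1], [0, 0, 0, 0, 0, -0.008, 1], [0, 0, 0, 0, 0, 0, 1]]]}}

```text
time_s: 24.6
ee_pos: [583.3, -104.6, 56.1]
ee_rot: [180.0, -0.0, -174.2]
force: [0.1, 0.4, -2.5]
gripper_width: 44.1
gripper_force: 40.0
```

Request:
{"name": "send_rows", "arguments": {"targets": [[[0, 0, 0, 0, 0, -0.01, 1], [0, 0, 0, 0, 0, -0.01, 1], [0, 0, 0, 0, 0, 0, 1]]]}}

```text
time_s: 24.9
ee_pos: [583.0, -104.6, 51.8]
ee_rot: [180.0, -0.0, -174.3]
force: [0.2, -1.0, -1.0]
gripper_width: 43.3
gripper_force: 40.0
```

Request:
{"name": "send_rows", "arguments": {"targets": [[[0, 0, 0, 0, 0, -0.01, 1], [0, 0, 0, 0, 0, -0.008, 1], [0, 0, 0, 0, 0, 0, 1]]]}}

```text
time_s: 25.2
ee_pos: [583.1, -104.7, 48.3]
ee_rot: [180.0, -0.0, -174.3]
force: [-0.6, 0.4, -1.3]
gripper_width: 44.0
gripper_force: 40.0
```

Request:
{"name": "send_rows", "arguments": {"targets": [[[0, 0, 0, 0, 0, -0.005, 1], [0, 0, 0, 0, 0, 0, 1]]]}}

```text
time_s: 25.4
ee_pos: [583.3, -104.7, 47.5]
ee_rot: [180.0, -0.0, -174.3]
force: [0.4, 0.2, -1.8]
gripper_width: 44.0
gripper_force: 40.0
```

Request:
{"name": "send_rows", "arguments": {"targets": [[[0, 0, 0, 0, 0, -0.005, 1], [0, 0, 0, 0, 0, 0, 1]]]}}

```text
time_s: 25.6
ee_pos: [583.2, -104.7, 46.5]
ee_rot: [180.0, -0.0, -174.3]
force: [-0.3, 0.4, -3.0]
gripper_width: 43.3
gripper_force: 40.0
```

Request:
{"name": "send_rows", "arguments": {"targets": [[[0, 0, 0, 0, 0, -0.005, 1], [0, 0, 0, 0, 0, -0.004, 1], [0, 0, 0, 0, 0, 0, 1]]]}}

```text
time_s: 25.9
ee_pos: [583.2, -104.6, 44.7]
ee_rot: [180.0, -0.0, -174.3]
force: [-1.1, 0.4, -2.4]
gripper_width: 43.8
gripper_force: 40.0
```

Request:
{"name": "send_rows", "arguments": {"targets": [[[0, 0, 0, 0, 0, -0.005, 1], [0, 0, 0, 0, 0, 0, 1]]]}}

```text
time_s: 26.1
ee_pos: [583.4, -104.7, 44.2]
ee_rot: [180.0, 0.0, -174.3]
force: [0.2, 0.8, -0.5]
gripper_width: 43.4
gripper_force: 40.0
```

Request:
{"name": "send_rows", "arguments": {"targets": [[[0, 0, 0, 0, 0, -0.005, 1], [0, 0, 0, 0, 0, 0, 1]]]}}

```text
time_s: 26.3
ee_pos: [583.4, -104.7, 43.6]
ee_rot: [-180.0, 0.0, -174.3]
force: [-2.1, 0.2, 4.9]
gripper_width: 43.7
gripper_force: 40.0
```

Request:
{"name": "send_rows", "arguments": {"targets": [[[0, 0, 0, 0, 0, -0.003, 1], [0, 0, 0, 0, 0, 0, 1]]]}}

```text
time_s: 26.5
ee_pos: [583.5, -104.7, 43.3]
ee_rot: [-180.0, 0.0, -174.3]
force: [-2.6, 0.3, 6.6]
gripper_width: 43.9
gripper_force: 40.0
```

Request:
{"name": "send_rows", "arguments": {"targets": [[[0, 0, 0, 0, 0, -0.003, 1], [0, 0, 0, 0, 0, 0, 1], [0, 0, 0, 0, 0, 0, 1], [0, 0, 0, 0, 0, 0, 1], [0, 0, 0, 0, 0, 0, 1], [0, 0, 0, 0, 0, 0, 1], [0, 0, 0, 0, 0, 0, 1], [0, 0, 0, 0, 0, 0, 1], [0, 0, 0, 0, 0, 0, 1], [0, 0, 0, 0, 0, 0, 1]]]}}

```text
time_s: 27.5
ee_pos: [583.5, -104.7, 43.1]
ee_rot: [-180.0, 0.1, -174.3]
force: [-3.2, -0.2, 8.5]
gripper_width: 43.8
gripper_force: 40.0
```

Request:
{"name": "send_rows", "arguments": {"targets": [[[0, 0, 0, 0, 0, 0.006, 1], [0, 0, 0, 0, 0, 0.004, 1], [0, 0, 0, 0, 0, 0, 1], [0, 0, 0, 0, 0, 0, 1]]]}}

```text
time_s: 27.9
ee_pos: [583.4, -104.7, 43.8]
ee_rot: [180.0, 0.0, -174.3]
force: [-1.6, -0.6, 3.7]
gripper_width: 43.6
gripper_force: 40.0
```

Request:
{"name": "send_rows", "arguments": {"targets": [[[0, 0, 0, 0, 0, 0.006, 1], [0, 0, 0, 0, 0, 0, 1], [0, 0, 0, 0, 0, 0, -0.1], [0, 0, 0, 0, 0, 0, -0.2], [0, 0, 0, 0, 0, 0, -0.4], [0, 0, 0, 0, 0, 0, -0.6], [0, 0, 0, 0, 0, 0, -0.6], [0, 0, 0, 0, 0, 0, -0.6], [0, 0, 0, 0, 0, 0.1, -0.6], [0, 0, 0, 0, 0, 0.2, -0.6], [0, 0, 0, 0, 0, 0.2, -0.6], [0, 0, 0, 0, 0, 0.2, -0.6]]]}}

```text
time_s: 29.1
ee_pos: [583.1, -104.6, 186.3]
ee_rot: [180.0, -0.0, -174.3]
force: [-0.2, -0.8, 0.0]
gripper_width: 72.9
gripper_force: 0.0
```

Request:
{"name": "send_rows", "arguments": {"targets": [[[0, 0, 0, 0, 0, 0.2, -0.6], [0, 0, 0, 0, 0, 0.2, -0.6], [0, 0, 0, 0, 0, 0, -0.6], [0, 0, 0, 0, 0, 0, -0.6], [0, 0, 0, 0, 0, 0, -0.6]]]}}

```text
time_s: 29.6
ee_pos: [582.5, -104.5, 263.2]
ee_rot: [179.9, -0.2, -174.3]
force: [-0.5, -0.1, 1.1]
gripper_width: 72.9
gripper_force: 0.0
```

```bash
python3 - <<'E'
from m import *
s=env.state();print(s['time_s'],s['ee_pos'],s['ee_rot'],s['force'],s['gripper_width'])
ims=[]
for c in ('scene','wrist'):
    im,d=optics.grab_frame(c);ims.append(im)
    P=cloud(c,d,s);X,Y,Z=np.moveaxis(P,-1,0)
    hsv=cv2.cvtColor(im,cv2.COLOR_RGB2HSV).astype(int)
    with np.errstate(all='ignore'):
        for n,m in dict(bluetop=(abs(X-584)<30)&(abs(Y+105)<35)&(abs(hsv[...,0]-110)<15)&(hsv[...,1]>120)&(Z>100)&(Z<130),yeltop=(abs(X-521)<30)&(abs(Y+317)<35)&(abs(hsv[...,0]-25)<8)&(hsv[...,1]>130)&(Z>155)&(Z<172)).items():
            Q=P[m]
            if len(Q)>10: r=cv2.minAreaRect(Q[:,:2].astype(np.float32));print(c,n,len(Q),np.round(np.percentile(Q,[1,50,99],axis=0),1).tolist(),np.round(r[0],1),np.round(r[1],1),round(r[2],1))
save('end',cv2.resize(ims[0][150:370,240:460],(600,600),interpolation=3))
E
```

```text
29.6 [ 582.45346538 -104.49928537  263.20466727] [ 1.79944315e+02 -1.66122198e-01 -1.74255169e+02] [-0.53877431 -0.11915028  1.08149703] 72.91340515438411
scene bluetop 127 [[572.2, -130.7, 101.2], [582.3, -109.5, 112.7], [595.4, -83.7, 118.9]] [ 583.8 -107. ] [22.6 47.9] 5.4
scene yeltop 148 [[511.2, -342.6, 155.7], [519.5, -320.8, 163.2], [535.9, -296.6, 168.5]] [ 526.7 -319.6] [47.7 31.4] 89.9
wrist bluetop 832 [[573.8, -126.6, 101.6], [582.9, -104.7, 115.2], [594.1, -83.5, 117.0]] [ 584.4 -104.9] [18.1 43.9] 6.1
wrist yeltop 1365 [[512.5, -338.7, 155.8], [521.3, -314.9, 164.1], [541.7, -294.7, 166.0]] [ 528.  -317.5] [46.6 30.9] 89.0
```

View pics/end.png

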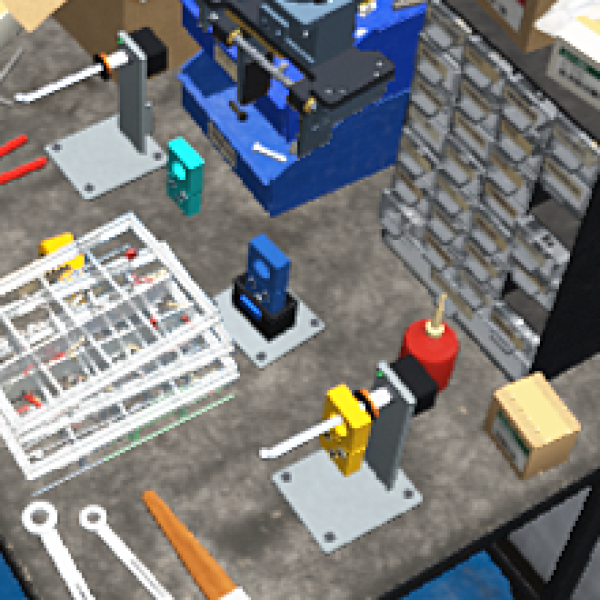

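Blue stands upright in the slot (268,275), centred, with its origin at about z 93. Yellow hangs on the spare hook (345,430), and the gripper is clear of both. Handing in.

```bash
python3 -c "
from workcell import env
print(env.job_done())"
```

```text
the job is handed in; nothing more can be done
None
```

I handed the job in at about 30 s of robot time. The yellow jig was pressed at about 10 N and hangs released on the spare hook, and the blue jig was pressed at about 10 N and stands released and upright in the slot; the hand-in call returned no verdict.

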